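# Pack an enamel tile in its setting box and hold it clamped

### The arm

A 6-joint arm with a two-finger parallel gripper is mounted at the origin on the work surface. World frame = base frame: x ahead of the robot, y to its left, z up, the work surface at z = 0. Lengths are in m, angles in rad, forces in N, time in s.
With the tool pointing down it reaches from about 0.3 to 0.775 m from the base axis. Payload 14.6 kg.
Tool frame: the origin (TCP) lies on the mounting face of the last link; the fingertips stand 199 mm ahead of it and the grasp point (between the pads) lies 180 mm ahead of it; z points along the fingers, y is the line along which they close (so a half turn about z gives the same grasp; the last joint's range is limited). The gripper opens to 94 mm and grips with 3 to 60 N. Pads are 16 mm wide; open, the fingers measure 119 mm over their backs; the gripper's body (75 mm by 177 mm) begins 78 mm behind the grasp point.
Start: joints at [-1.396, 0.3, 1.521, -0, 1.321, -0.067], TCP at [0.132, -0.534, 0.405] pointing down, gripper open.
Joint ranges: [-3.03, 3.03], [-0.79, 2.21], [0.23, 2.52], [-1.04, 4.18], [0, 3.07], [-2.55, 2.55]. Speed limits (rad/s): [2.22, 2.22, 2.57, 3.14, 3.14, 3.14].

### API

Orientations are given as [roll, pitch, yaw] about the fixed x, y, z axes, in that order (R = Rz(yaw) Ry(pitch) Rx(roll)).
In Python, from station import telemetry, cams, workorder, finder gives the robot as it stands.
- The arm moves only by the tool jog_arm, never from a script. Its argument "rows" is a list of rows, each an object with "gripper": the finger opening in m, from 0 to 0.094; "slide": the shift along the tool's x, y, z in m, a list of three; "spin": the turn about the tool's z in rad. In form: [{"gripper": gripper, "slide": [tx, ty, tz], "spin": spin}, ...]. A call has 1 to 8 rows; each row is the pose to reach, as a shift and turn from the pose commanded when the call began, along the tool's axes at that moment; what a row does not reach only later rows make up. A row lasts 1/10 s, in which the tool goes at most 50 mm and 8.59 degrees, less where a joint would pass 70% of its speed; a pose out of reach is approached as far as the arm can. A call with a gripper value outside its range is refused whole. The fingers move at their own pace and stop on an object; "squeeze" is the grip in N (left out, the last holds). Time passes only in rows, so rows that repeat a pose let the fingers close. It gives the time, the measured TCP pose, the force, the opening and the grip force at its end, in the units of the state.
- telemetry.get_obs(): the state, without advancing time (a new reading comes with each control period).
- cams.camera(name): name is "side" or "top"; returns (picture, depth): 384x512x3 uint8, red, green, blue; 384x512 float32, m along the optical axis (not along the pixel's ray), 0 where there is no reading.
- cams.camera_info(name): a dict with "camera_matrix" (3x3 intrinsics, pixels), "k1" (the pictures are not rectified: a ray, as slopes to the right and down, at radius r is drawn at 1 + k1 r^2 times it, then the intrinsics apply), "R" (3x3) and "t" (3): a world point X has camera coordinates R X + t. Camera axes: x right, y down, z forward; pixel columns grow to the right and rows downward; lengths in m; the calibration is good to about 2 mm. A picture is of the moment at which its call begins. camera_info takes no time and is no camera call.
- workorder.hand_in(): hands the job in; it is judged then, once.
Trained networks look in the newest picture that a camera, given by its name, has taken for a name from the list of things; names that differ only in an ending like _2 or _b are one class to them, and where a whole thing is asked for, a point or a joint stands for the part that bears it (a point fixed in the world has none). Each returns a list of dicts, best first, with "confidence" (0 to 1); they miss things now and then, are a little off and sometimes report something else, mostly with a low value. They report only what shows in the picture. A call takes as long as a camera call. They do not tell look-alikes from the thing itself.
- finder.find_in(target, camera): "point" ([x, y, z] in m, in world coordinates, good to about 4 mm: the middle of the surface that is visible of it).
- finder.masks_of(target, camera): "region" (384x512 bool, what is visible of it).
The state is a dict: "time_s": time; "qpos": joint angles; "joint_vel": joint speeds; "tau": joint torques, N m; "ee_pos": TCP position; "eef_rot": TCP orientation; "force": force on the tool from outside, world axes, zero at the start; "moment": the same for the moment, N m; "grip_width": finger opening in m; "grip_force": force on a finger pad.
Only numpy, scipy, OpenCV 4.12 (cv2) and the standard library are available. Lean on these libraries where they do the work, as an engineer would, in place of code of your own. Each camera call takes 0.05 s, during which the arm holds its last target. There are 200 camera calls.

### The job

In the wooden setting box, pull the bottom-hinged front flap all the way down, then slide the loose aluminium spacer upright into the gap behind the enamel tile, at the one place where the gap is wide enough, until it stands on the bed of the box, and let go of it. Then push the flap back up against the tile, gripping its bar handle or pushing, so that the tile is pressed flat and square against the spacer and the spacer against the block behind it; finish while still pressing the flap with steady firm pressure, without letting go of it. Leave the other things on the bench where they stand.

Things in the scene. Friction and masses are not known exactly. Their poses are not given: they have to be found in the camera images.
- box: fixed wooden setting box; origin under its centre on the bench, x from flap (robot side) to rear, y along its length. Bed 125 (x) by 240 (y) mm, top 40 mm above the bench. On it side walls (inner faces y = +-108 mm) and rear wall (inner face x = 50.5 mm), tops 70 mm above the bench. Three blocks stand against the rear wall at y = -72, 0, 72 mm; the tile lies on the bed in front, a gap between.
- flap (a joint): angle of the front flap about its hinge along the box's y axis, at box x = -62.5 mm, 15 mm above the bench. 0 = upright, closed; grows as it leans down toward the robot; 1.0 rad = fully down (stop). Starts at 0.5 to 0.75. Stiff hinge (0.13 N m friction): it stays where left. With the spacer in and the tile pressed it stops at 0 to 0.15 rad.
- flap_handle (a point): middle of the flap's handle: a round steel bar 10 mm thick, 110 mm long along the box's y, on two posts, 40 mm beyond the free edge of the flap. It lies 90 mm from the hinge line, in the middle of the panel's thickness (6 mm outside the inner face). The flap is a wooden panel 12 mm thick, 230 mm long, 50 mm high. The bar can be pinched from above and turns between the fingers.
- tile: enamelled border tile, white with blue and copper, 70 (x) by 200 (y) by 14 mm thick, 0.42 kg, loose, flat on the bed; origin at the centre of its underside, axes as the box's. At the start its front edge overhangs the bed by 8 to 12 mm; the gap behind it is 21 to 25 mm at the short block and 6 to 11 mm at the long blocks.
- spacer: loose aluminium spacer standing on the bench to one side of the box: 16 mm thick (its x), 50 mm wide (its y), 55 mm high, about 0.12 kg; origin at the centre of its underside, z up
- block_short: fixed wooden block 30 mm deep (front to rear), 70 mm wide, 25 mm high, in the left, middle or right place; the gap is wide enough in front of this block only. Origin at the middle of its lower rear edge (on the bed, 40 mm above the bench), axes as the box's
- short_face (a point): middle of the lower front edge of the short block, on the bed, axes as the box's: the spacer belongs standing on the bed in front of it, its 50 mm width along y and roughly centred
- block_long_a: fixed wooden block 44.5 mm deep, 70 mm wide, 25 mm high; the gap before it is too narrow for the spacer. Origin at the middle of its lower rear edge, axes as the box's
- block_long_b: same as block_long_a, in another place
- jar: bystander: glass jar with a steel lid, 44 mm across, 55 mm high, standing on the other side of the box from the spacer; origin under its centre
- vase: bystander: flared white and blue vase, 107 mm across, 168 mm high, beyond the box; origin under its centre
- dish_a: bystander: small dish of set blue enamel, 76 mm across, 32 mm high; origin under its centre
- dish_b: bystander: dish of set blue enamel, 90 mm across, 36 mm high; origin under its centre
- brush: bystander: paint brush lying on the bench, about 200 mm long; origin under its middle
- spool: bystander: copper spool 52 mm across, 40 mm high; origin under its centre
- mug: bystander: steel cup 76 mm across, 85 mm high; origin under its centre
There are look-alikes about, which are no part of the job. Of the things like the spacer, leave any that is turquoise; of the rest the larger one is meant.

How it is judged:
On the way, in this order (a step that is already met when the one before it is completed fails the run):
1. the flap is pulled down (beyond 0.88 rad) (value of joint flap above 0.88 rad), for 0.2 s.
2. with the flap still down, the spacer stands on the bed in the wide part of the gap, let go (value of joint flap above 0.8 rad and x of spacer in the frame of short_face between -0.022 and -0.003 m and contact force between the fingers and spacer below 0.2 N and y of spacer in the frame of short_face between -0.014 and 0.014 m and z of spacer in the frame of short_face below 0.005 m and angle between spacer's own z axis and vertical below 0.12 rad and angle between the x axis of spacer and the x axis of block_short, either way round below 0.2 rad), for 0.2 s.
At the end, for the whole second after the job is handed in: Spacer upright (0.12 rad) on the bed before the short block, within 14 mm of its middle; tile flat and square (0.06 rad); flap below 0.2 rad; flap presses tile over 4 N, tile presses spacer and spacer presses block over 3 N; robot bears on flap over 2 N, fingers off tile and spacer; at rest (y of spacer in the frame of short_face between -0.014 and 0.014 m and z of spacer in the frame of short_face below 0.005 m and angle between spacer's own z axis and vertical below 0.12 rad and angle between the x axis of spacer and the x axis of block_short, either way round below 0.2 rad and x of spacer in the frame of short_face between -0.013 and -0.004 m and value of joint flap below 0.2 rad and contact force between flap and tile above 4 N and contact force between tile and spacer above 3 N and contact force between spacer and block_short above 3 N and contact force between any of the fingers, the arm and flap above 2 N and contact force between the fingers and spacer below 0.2 N and contact force between the fingers and tile below 0.2 N and angle between tile's own z axis and vertical below 0.06 rad and z of tile in the frame of box below 0.045 m and angle between the x axis of tile and the x axis of box, either way round below 0.06 rad and linear speed of each of tile, spacer below 0.02 m/s); the arm keeps its last pose, push and grip.
It fails at once if a bystander is shifted more than 40 mm (distance of any of jar, vase, dish_a, dish_b, brush, spool, mug from where it was at the start of the episode above 0.04 m).
It fails at once if a standing bystander is tipped over (angle between any of jar, vase, dish_a, dish_b, spool, mug's own z axis and vertical above 0.5 rad).
It fails at once if the tile is tipped or lifted out (angle between tile's own z axis and vertical above 0.35 rad or z of tile in the frame of box above 0.08 m).
It also fails if it takes over 66 s, if anything falls off the work surface, if the arm or the gripper's body presses on something with over 40 N, if the wrist force passes 120 N, or if a joint passes its speed limit or range.

## Working session

There is one attempt and no reset: what is moved stays moved. The work goes in short steps, Python scripts to look and compute and a tool call to move; the robot and the scene stay as the last step left them, time stands still between calls to the robot, and variables do not carry over. Pictures are saved under pics/ and viewed, at most 10 in all, crops included, and the job is handed in when it is done.

Besides the shell and the picture viewer there is one more tool, called as name(argument=value, ...), one argument or row to a line, values as JSON. jog_arm: Moves the arm, as the interface text tells. Its arguments: {"type":"object","properties":{"rows":{"type":"array","items":{"type":"object","properties":{"gripper":{"type":"number"},"slide":{"type":"array","items":{"type":"number"}},"spin":{"type":"number"}}}},"squeeze":{"type":"number"}},"required":["rows"]}

```bash
mkdir -p pics; cat > h.py <<'E'
import numpy as np,cv2
from station import telemetry,cams,workorder,finder
def cloud(name):
    im,d=cams.camera(name);ci=cams.camera_info(name);K=np.array(ci["camera_matrix"]);R=np.array(ci["R"]);t=np.array(ci["t"])
    v,u=np.mgrid[0:384,0:512];x=(u-K[0,2])/K[0,0];y=(v-K[1,2])/K[1,1];a,b=x.copy(),y.copy()
    for _ in range(8):
        s=1+ci["k1"]*(a*a+b*b);a,b=x/s,y/s
    P=np.stack([a*d,b*d,d],-1)
    W=(P-t)@R; W[d==0]=np.nan
    return im,d,W
def save(n,im): cv2.imwrite('pics/'+n,im[...,::-1])
E
python3 - <<'E'
from h import *
for c in("top","side"):
    im,d,W=cloud(c);np.savez('%s.npz'%c,im=im,W=W);save(c+'0.png',cv2.resize(im,(800,600)))
    for n in("box","flap_handle","tile","spacer","block_short","block_long_a","jar","vase","mug","dish_a","spool","brush"):
        print(c,n,[(np.round(r["point"],3).tolist(),round(r["confidence"],2)) for r in finder.find_in(n,c)[:4]])
print(telemetry.get_obs())
E
```

```text
top box [([0.52, -0.025, 0.047], 0.77), ([0.484, -0.015, 0.045], 0.57)]
top flap_handle [([0.482, -0.01, 0.043], 0.6)]
top tile [([0.54, -0.02, 0.056], 0.78)]
top spacer [([0.573, 0.323, 0.034], 0.63), ([0.504, 0.302, 0.06], 0.57)]
top block_short [([0.609, -0.038, 0.068], 0.49)]
top block_long_a [([0.616, 0.043, 0.063], 0.74), ([0.59, -0.109, 0.066], 0.51)]
top jar [([0.493, -0.311, 0.054], 0.73), ([0.759, -0.184, 0.166], 0.5)]
top vase [([0.758, -0.185, 0.169], 0.95)]
top mug [([0.791, 0.126, 0.036], 0.97)]
top dish_a [([0.698, 0.31, 0.035], 0.91), ([0.573, -0.453, 0.034], 0.55), ([0.79, 0.128, 0.038], 0.42)]
top spool [([0.681, -0.31, 0.044], 0.54), ([0.619, 0.036, 0.066], 0.32)]
top brush [([0.448, 0.439, 0.016], 0.64)]
side box [([0.543, 0.04, 0.048], 0.97)]
side flap_handle [([0.476, 0.028, 0.048], 0.65), ([0.605, 0.038, 0.062], 0.59), ([0.484, -0.31, 0.037], 0.22)]
side tile [([0.531, -0.009, 0.06], 0.88)]
side spacer [([0.497, 0.313, 0.035], 0.94), ([0.411, 0.295, 0.045], 0.83), ([0.564, 0.333, 0.033], 0.63), ([0.534, -0.013, 0.061], 0.29)]
side block_short [([0.601, -0.034, 
[... 439 characters left out ...]
sh [([0.437, 0.446, 0.014], 0.89)]
{'time_s': 1.3, 'qpos': array([-1.39561627e+00,  2.99917038e-01,  1.52099749e+00, -2.54973157e-06,
        1.32067506e+00, -6.66375050e-02]), 'joint_vel': array([-0.00100669, -0.00154414, -0.00019792,  0.00175366,  0.00074964,
       -0.00138147]), 'tau': array([ 1.15717663e-03, -5.31658530e+01, -3.52915084e+01,  7.09077856e-02,
        2.12375005e-02, -2.49307220e-05]), 'ee_pos': array([ 0.13168368, -0.53400021,  0.40463729]), 'eef_rot': array([3.14158976e+00, 2.66899294e-06, 2.41818196e-01]), 'force': array([0.62734748, 0.47435389, 0.33530917]), 'moment': array([ 0.01931451,  0.02320461, -0.01925372]), 'grip_force': 0.0, 'grip_width': 0.09367325661701557}
```

View pics/top0.png

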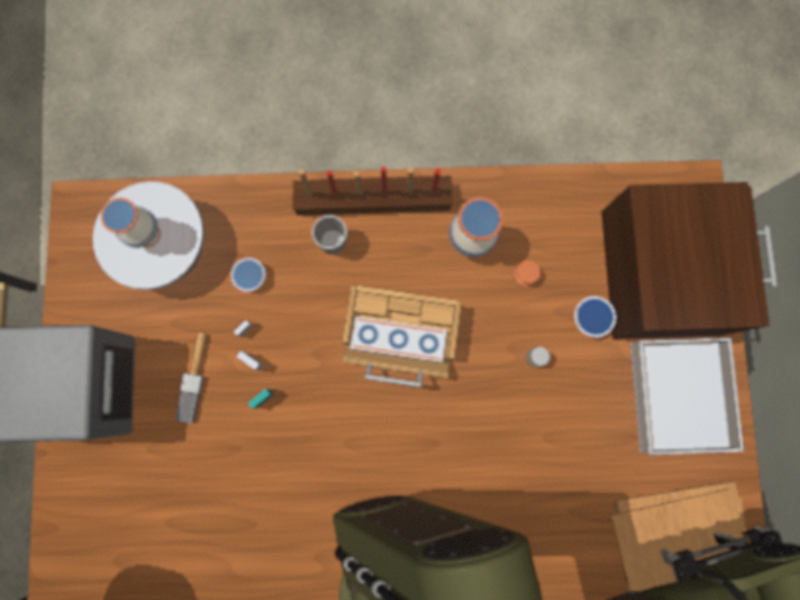

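View pics/side0.png

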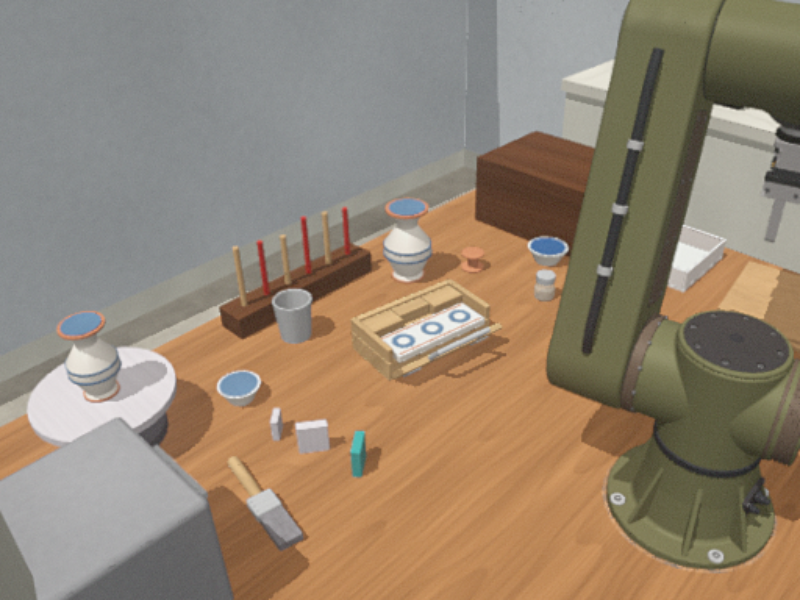

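```bash
cat > fit.py <<'E'
from h import *
from scipy.optimize import minimize
def sd(P,lo,hi):
    c=(np.array(lo)+hi)/2;q=np.abs(P-c)-(np.array(hi)-lo)/2
    return np.linalg.norm(np.maximum(q,0),axis=-1)+np.minimum(q.max(-1),0)
def loc(P,x,y,a):
    c,s=np.cos(a),np.sin(a);Q=P-[x,y,0];return np.stack([c*Q[:,0]+s*Q[:,1],-s*Q[:,0]+c*Q[:,1],Q[:,2]],-1)
def rob(d,k=.006): return np.mean(np.minimum(np.abs(d),k))
def flapd(L,f):
    c,s=np.cos(f),np.sin(f);X=L[:,0]+.0625;Z=L[:,2]-.015
    F=np.stack([c*X+s*Z,L[:,1],-s*X+c*Z],-1)
    return np.minimum(sd(F,[-.012,-.115,0],[0,.115,.05]),sd(F,[-.011,-.055,.085],[-.001,.055,.095]))
def boxd(L,short,tx,ty,ta,f):
    d=[sd(L,[-.0625,-.12,0],[.0625,.12,.04]),sd(L,[-.0625,-.12,.04],[.0625,-.108,.07]),sd(L,[-.0625,.108,.04],[.0625,.12,.07]),sd(L,[.0505,-.12,.04],[.0625,.12,.07])]
    for i,y in enumerate((-.072,0,.072)):
        D=.03 if i==short else .0445
        d.append(sd(L,[.0505-D,y-.035,.04],[.0505,y+.035,.065]))
    d.append(sd(loc(L,tx,ty,ta),[-.035,-.1,.04],[.035,.1,.054]));d.append(flapd(L,f))
    return np.min(d,0)
def crop(W,x,y,r,z0): 
    P=W.reshape(-1,3);return P[(np.hypot(P[:,0]-x,P[:,1]-y)<r)&(P[:,2]>z0)&(P[:,2]<.12)]
E
cat > m1.py <<'E'
from fit import *
C={c:np.load(c+'.npz')['W'] for c in('top','side')}
for cams_ in(('top',),('side',),('top','side')):
    P=np.concatenate([crop(C[c],.55,-.025,.17,.012) for c in cams_])
    for s in((0,1,2) if len(cams_)>1 else (1,)):
        best=None
        for a in(-.3,-.15,.0):
            f=lambda p:rob(boxd(loc(P,*p[:3]),s,*p[3:]))
            r=minimize(f,[.555,-.02,a,-.037,0,0,.6],method='Nelder-Mead',options=dict(maxiter=3000,maxfev=3000,initial_simplex=np.array([.555,-.02,a,-.037,0,0,.6])+np.vstack([np.zeros(7),np.diag([.02,.02,.1,.006,.005,.03,.15])])))
            if best is None or r.fun<best.fun:best=r
        print(cams_,s,len(P),best.fun,np.round(best.x,4))
for cams_ in(('top',),('side',),('top','side')):
  for n,(x,y) in {'sp':(.5,.302),'small':(.57,.325)}.items():
    P=np.concatenate([crop(C[c],x,y,.04,.008) for c in cams_])
    best=None
    for a in np.arange(0,3.1,.5):
        f=lambda p:rob(sd(loc(P,*p[:3]),[-.008,-p[3]/2,0],[.008,p[3]/2,p[4]]),.005)
        r=minimize(f,[x,y,a,.045,.05],method='Nelder-Mead',options=dict(maxiter=1500,initial_simplex=np.array([x,y,a,.045,.05])+np.vstack([np.zeros(5),np.diag([.01,.01,.3,.01,.01])])))
        if best is None or r.fun<best.fun:best=r
    print(cams_,n,len(P),best.fun,np.round(best.x,4),P.max(0)-P.min(0))
E
python3 m1.py
```

```text
('top',) 1 3652 0.0017469163365600314 [ 0.5764 -0.0271 -0.1794 -0.0367 -0.     -0.01    0.7303]
('side',) 1 3567 0.0014479394043695904 [ 5.759e-01 -2.590e-02 -1.795e-01 -3.720e-02  2.700e-03 -5.000e-04
  7.329e-01]
('top', 'side') 0 7219 0.0017921187606988514 [ 0.5758 -0.0262 -0.1811 -0.037   0.0028 -0.0008  0.7241]
('top', 'side') 1 7219 0.0016138893562842932 [ 0.576  -0.0261 -0.1782 -0.0372  0.0028 -0.0044  0.7281]
('top', 'side') 2 7219 0.00179262116243898 [ 0.5759 -0.0261 -0.177  -0.0371  0.0028 -0.0056  0.726 ]
('top',) sp 98 0.001230763545205148 [0.5029 0.3076 2.5032 0.0471 0.0572] [0.03916217 0.04578769 0.05199697]
('top',) small 65 0.0012790302913135874 [0.5768 0.3294 0.7693 0.0413 0.0415] [0.04987985 0.03370065 0.03688237]
('side',) sp 344 0.001319531451830685 [0.5022 0.3091 2.5186 0.0464 0.0555] [0.03629051 0.04793108 0.05142892]
('side',) small 121 0.0010090977555449417 [0.5774 0.3268 0.7284 0.0431 0.0405] [0.03617687 0.03585284 0.03542546]
('top', 'side') sp 442 0.001390242792484163 [ 0.5021  0.3087 -0.6214  0.0473  0.0559] [0.04123646 0.04928052 0.05245058]
('top', 'side') small 186 0.0012109169221810106 [0.5765 0.3282 3.8696 0.0398 0.0405] [0.04987985 0.03619894 0.03688237]
```

```bash
cat > go.py <<'E'
import sys
from h import *
BX,BY,BA=.576,-.026,-.179
def b2w(x,y): return BX+np.cos(BA)*x-np.sin(BA)*y, BY+np.sin(BA)*x+np.cos(BA)*y
def go(x,y,ztip,psi):
    o=telemetry.get_obs();p=o['ee_pos'];r=o['eef_rot'];ps=r[2]
    d=np.array([x,y,ztip+.199])-p
    c,s=np.cos(ps),np.sin(ps)
    print('t',round(o['time_s'],2),'slide',np.round([c*d[0]+s*d[1],s*d[0]-c*d[1],-d[2]],4),'spin',round((ps-psi+np.pi)%(2*np.pi)-np.pi,3),'F',np.round(o['force'],1),'tip',np.round(p-[0,0,.199],4),'psi',round(ps,4),'w',round(o['grip_width'],4),o['qpos'].round(2))
if __name__=='__main__':
    k=sys.argv[1];a=[float(v) for v in sys.argv[2:]]
    x,y=b2w(*a[:2]) if k=='b' else a[:2]
    go(x,y,*a[2:])
E
python3 go.py b -.135 0 .12 1.392
```

```text
t 1.3 slide [ 0.4298 -0.442   0.0856] spin -1.15 F [0.6 0.5 0.3] tip [ 0.1317 -0.534   0.2056] psi 0.2418 w 0.0937 [-1.4   0.3   1.52 -0.    1.32 -0.07]
```

jog_arm(
  rows=[
    {"gripper":0.0,"slide":[0.43,-0.442,0.0],"spin":-1.15},
    {"gripper":0.0,"slide":[0.43,-0.442,0.0],"spin":-1.15},
    {"gripper":0.0,"slide":[0.43,-0.442,0.0],"spin":-1.15},
    {"gripper":0.0,"slide":[0.43,-0.442,0.0],"spin":-1.15},
    {"gripper":0.0,"slide":[0.43,-0.442,0.0],"spin":-1.15},
    {"gripper":0.0,"slide":[0.43,-0.442,0.0],"spin":-1.15},
    {"gripper":0.0,"slide":[0.43,-0.442,0.0],"spin":-1.15},
    {"gripper":0.0,"slide":[0.43,-0.442,0.0],"spin":-1.15},
  ],
)

```text
time_s: 2.1
ee_pos: [0.3342, -0.1869, 0.405]
eef_rot: [3.141, 0.0, 1.397]
force: [0.8, -0.9, -0.5]
grip_width: 0.0338
grip_force: 0.0
```

```bash
python3 go.py b -.135 0 .1 1.392
```

```text
t 2.1 slide [0.201  0.0754 0.106 ] spin 0.005 F [ 0.8 -0.9 -0.5] tip [ 0.3342 -0.1869  0.206 ] psi 1.3974 w 0.0338 [-0.61 -0.08  1.95  0.    1.28 -0.43]
```

jog_arm(
  rows=[
    {"gripper":0.0,"slide":[0.2,0.075,0.106],"spin":0.005},
    {"gripper":0.0,"slide":[0.2,0.075,0.106],"spin":0.005},
    {"gripper":0.0,"slide":[0.2,0.075,0.106],"spin":0.005},
    {"gripper":0.0,"slide":[0.2,0.075,0.106],"spin":0.005},
    {"gripper":0.0,"slide":[0.2,0.075,0.106],"spin":0.005},
    {"gripper":0.0,"slide":[0.2,0.075,0.106],"spin":0.005},
    {"gripper":0.0,"slide":[0.2,0.075,0.106],"spin":0.005},
  ],
)

```text
time_s: 2.8
ee_pos: [0.4433, -0.0051, 0.2985]
eef_rot: [-3.141, 0.0, 1.388]
force: [-0.5, -0.4, 0.3]
grip_width: 0.0003
grip_force: 0.0
```

```bash
python3 go.py b -.138 0 .066 1.392
```

```text
t 2.8 slide [ 0.0031 -0.0037  0.0335] spin -0.004 F [-0.5 -0.4  0.3] tip [ 0.4433 -0.0051  0.0995] psi 1.3884 w 0.0003 [-0.09  0.19  1.93 -0.    1.02  0.09]
```

jog_arm(
  rows=[
    {"gripper":0.0,"slide":[0.003,0.0,0.012],"spin":0},
    {"gripper":0.0,"slide":[0.003,0.0,0.018],"spin":0},
    {"gripper":0.0,"slide":[0.003,-0.002,0.023],"spin":0},
    {"gripper":0.0,"slide":[0.003,-0.003,0.028],"spin":0},
    {"gripper":0.0,"slide":[0.003,-0.004,0.032],"spin":0},
    {"gripper":0.0,"slide":[0.003,-0.004,0.035],"spin":0},
    {"gripper":0.0,"slide":[0.003,-0.004,0.035],"spin":0},
  ],
)

```text
time_s: 3.5
ee_pos: [0.4354, -0.0014, 0.2612]
eef_rot: [-3.119, 0.001, 1.386]
force: [-52.4, 9.1, 29.1]
grip_width: 0.0004
grip_force: 29.0
```

```bash
python3 go.py b -.138 0 .066 1.392
```

```text
t 3.5 slide [ 0.0009  0.0047 -0.0038] spin -0.006 F [-52.4   9.1  29.1] tip [ 0.4354 -0.0014  0.0622] psi 1.3861 w 0.0004 [-0.09  0.24  1.97  0.    0.95  0.1 ]
```

jog_arm(
  rows=[
    {"gripper":0.0,"slide":[0,0.003,-0.01],"spin":0},
    {"gripper":0.0,"slide":[0,0.003,-0.05],"spin":0},
    {"gripper":0.0,"slide":[0,0.003,-0.09],"spin":0},
  ],
)

```text
time_s: 3.8
ee_pos: [0.4424, -0.0028, 0.3543]
eef_rot: [-3.14, 0.0, 1.386]
force: [0.6, -0.9, -0.2]
grip_width: 0.0008
grip_force: 0.0
```

```bash
cat > look.py <<'E'
from fit import *
from go import *
import sys
im,d,W=cloud('side')
save(sys.argv[1],cv2.resize(im[150:260,210:350],(800,628))[:600])
if len(sys.argv)>2: np.savez('s1.npz',W=W,im=im)
P=crop(W,.55,-.025,.2,.012);L=loc(P,BX,BY,BA)
L=L[(L[:,0]<-.068)&(abs(L[:,1])<.12)&(L[:,2]<.115)]
v=[(rob(flapd(L,f)),f) for f in np.arange(0,1.05,.01)];print('flap',len(L),sorted(v)[:3])
E
python3 look.py a1.png; python3 go.py w .5022 .3088 .1 .951
```

```text
flap 655 [(np.float64(0.0033669520417029244), np.float64(0.84)), (np.float64(0.0033717932646516145), np.float64(0.85)), (np.float64(0.0033932645328007497), np.float64(0.8300000000000001))]
t 3.85 slide [0.3172 0.0007 0.0618] spin 0.435 F [1.1 0.3 7.3] tip [ 0.4432 -0.0029  0.1618] psi 1.3858 w 0.0002 [-0.09  0.1   1.86  0.    1.17  0.1 ]
```

View pics/a1.png

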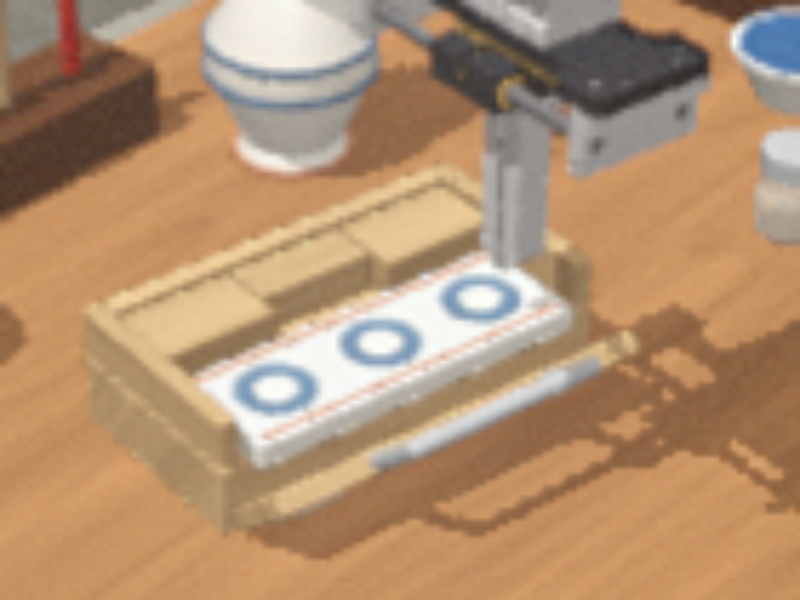

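```bash
cat > fl.py <<'E'
from fit import *
from go import *
for c in('side','top'):
    im,d,W=cloud(c);P=crop(W,.55,-.025,.2,.012);L=loc(P,BX,BY,BA)
    L=L[(L[:,0]<-.075)&(L[:,2]<.115)&(abs(L[:,1])<.055)]
    v=sorted([(rob(flapd(L,f)).round(5),f.round(2)) for f in np.arange(0,1.1,.01)])
    print(c,len(L),v[:4])
    for lo in np.arange(-.16,-.075,.01):
        m=(L[:,0]>=lo)&(L[:,0]<lo+.01);print(round(lo,3),m.sum(),np.percentile(L[m,2],[10,50,90]).round(3) if m.any() else '')
E
python3 fl.py
```

```text
side 187 [(np.float64(0.00156), np.float64(0.85)), (np.float64(0.00158), np.float64(0.84)), (np.float64(0.00162), np.float64(0.86)), (np.float64(0.00164), np.float64(0.83))]
-0.16 0 
-0.15 17 [0.071 0.073 0.074]
-0.14 101 [0.07  0.074 0.076]
-0.13 2 [0.072 0.072 0.073]
-0.12 1 [0.058 0.058 0.058]
-0.11 30 [0.046 0.048 0.049]
-0.1 15 [0.043 0.047 0.048]
-0.09 9 [0.032 0.035 0.037]
-0.08 12 [0.029 0.046 0.051]
top 0 [(np.float64(nan), np.float64(0.0)), (np.float64(nan), np.float64(0.01)), (np.float64(nan), np.float64(0.02)), (np.float64(nan), np.float64(0.03))]
-0.16 0 
-0.15 0 
-0.14 0 
-0.13 0 
-0.12 0 
-0.11 0 
-0.1 0 
-0.09 0 
-0.08 0
  return _methods._mean(a, axis=axis, dtype=dtype,
  ret = ret.dtype.type(ret / rcount)
```

```bash
python3 go.py b -.128 0 .085 1.392
```

```text
t 3.95 slide [0.0009 0.0072 0.0714] spin -0.006 F [ 0.1  0.8 -0.8] tip [ 0.4428 -0.0028  0.1564] psi 1.3858 w 0.0005 [-0.09  0.11  1.87 -0.    1.16  0.1 ]
```

jog_arm(
  rows=[
    {"gripper":0.0,"slide":[0.0,0.007,0.045],"spin":0},
    {"gripper":0.0,"slide":[0.0,0.007,0.072],"spin":0},
    {"gripper":0.0,"slide":[0.0,0.007,0.08],"spin":0},
    {"gripper":0.0,"slide":[0.0,0.005,0.086],"spin":0},
    {"gripper":0.0,"slide":[0.0,0.003,0.09],"spin":0},
    {"gripper":0.0,"slide":[0.0,0.001,0.092],"spin":0},
    {"gripper":0.0,"slide":[0.0,0.0,0.093],"spin":0},
  ],
)

```text
time_s: 4.65
ee_pos: [0.4429, -0.0023, 0.2613]
eef_rot: [3.14, -0.0, 1.387]
force: [2.9, -1.1, 7.0]
grip_width: 0.0008
grip_force: 3.5
```

```bash
python3 go.py b -.128 0 .085 1.392; python3 fl.py 2>/dev/null | head -6
```

```text
t 4.65 slide [ 0.0004  0.0072 -0.0227] spin -0.005 F [ 2.9 -1.1  7. ] tip [ 0.4429 -0.0023  0.0623] psi 1.3868 w 0.0008 [-0.09  0.25  1.96 -0.    0.93  0.1 ]
side 412 [(np.float64(0.00319), np.float64(0.98)), (np.float64(0.0032), np.float64(0.99)), (np.float64(0.00321), np.float64(0.97)), (np.float64(0.00321), np.float64(1.0))]
-0.16 2 [0.079 0.09  0.101]
-0.15 206 [0.059 0.065 0.105]
-0.14 41 [0.062 0.084 0.107]
-0.13 32 [0.053 0.086 0.108]
-0.12 14 [0.036 0.043 0.048]
```

jog_arm(
  rows=[
    {"gripper":0.0,"slide":[0.0,0.003,0.0],"spin":0},
    {"gripper":0.0,"slide":[0.0,0.006,-0.02],"spin":0},
    {"gripper":0.05,"slide":[0.0,0.006,-0.06],"spin":0},
  ],
)

```text
time_s: 5.05
ee_pos: [0.4486, -0.0034, 0.3195]
eef_rot: [-3.136, 0.0, 1.387]
force: [-0.1, 0.1, 1.8]
grip_width: 0.0055
grip_force: 0.0
```

```bash
python3 fl.py 2>/dev/null | head -6;python3 go.py w .5022 .3088 .1 .951
```

```text
side 319 [(np.float64(0.0016), np.float64(0.99)), (np.float64(0.00162), np.float64(0.98)), (np.float64(0.00163), np.float64(1.0)), (np.float64(0.00166), np.float64(0.97))]
-0.16 0 
-0.15 110 [0.059 0.062 0.065]
-0.14 13 [0.06  0.062 0.063]
-0.13 8 [0.049 0.054 0.056]
-0.12 19 [0.037 0.04  0.049]
t 5.15 slide [ 0.3166 -0.0053  0.0256] spin 0.436 F [ 0.6 -0.4  0.3] tip [ 0.4495 -0.0034  0.1256] psi 1.3869 w 0.0127 [-0.09  0.17  1.89  0.    1.08  0.09]
```

jog_arm(
  rows=[
    {"gripper":0.05,"slide":[0.316,-0.005,0.0],"spin":0.436},
    {"gripper":0.05,"slide":[0.316,-0.005,0.0],"spin":0.436},
    {"gripper":0.05,"slide":[0.316,-0.005,0.0],"spin":0.436},
    {"gripper":0.05,"slide":[0.316,-0.005,0.0],"spin":0.436},
    {"gripper":0.05,"slide":[0.316,-0.005,0.0],"spin":0.436},
    {"gripper":0.05,"slide":[0.316,-0.005,0.0],"spin":0.436},
    {"gripper":0.05,"slide":[0.316,-0.005,0.02],"spin":0.436},
    {"gripper":0.05,"slide":[0.316,-0.005,0.026],"spin":0.436},
  ],
)

```text
time_s: 5.95
ee_pos: [0.501, 0.3117, 0.2918]
eef_rot: [-3.14, 0.002, 0.955]
force: [-0.7, -0.8, 0.3]
grip_width: 0.0498
grip_force: 0.0
```

```bash
python3 go.py w .5022 .3088 .031 .951
```

```text
t 5.95 slide [-0.0017  0.0026  0.0618] spin 0.004 F [-0.7 -0.8  0.3] tip [0.501  0.3117 0.0928] psi 0.9545 w 0.0498 [0.49 0.5  1.52 0.   1.13 1.11]
```

jog_arm(
  squeeze=25,
  rows=[
    {"gripper":0.05,"slide":[-0.001,0.002,0.03],"spin":0.004},
    {"gripper":0.05,"slide":[-0.001,0.002,0.062],"spin":0.004},
    {"gripper":0.05,"slide":[-0.001,0.002,0.062],"spin":0.004},
    {"gripper":0.0,"slide":[-0.001,0.002,0.062],"spin":0.004},
    {"gripper":0.0,"slide":[-0.001,0.002,0.062],"spin":0.004},
    {"gripper":0.0,"slide":[-0.001,0.002,0.062],"spin":0.004},
    {"gripper":0.0,"slide":[-0.001,0.002,0.062],"spin":0.004},
    {"gripper":0.0,"slide":[-0.001,0.002,0.062],"spin":0.004},
  ],
)

```text
time_s: 6.75
ee_pos: [0.5028, 0.3063, 0.2334]
eef_rot: [3.141, -0.001, 0.947]
force: [-0.7, -0.4, 5.1]
grip_width: 0.0161
grip_force: 25.0
```

```bash
python3 go.py w .5022 .3088 .031 .951; python3 - <<'E'
from h import *
im,d,W=cloud('side');save('a2.png',cv2.resize(im[150:330,140:380],(800,600)))
E
```

```text
t 6.75 slide [ 0.0017 -0.0019  0.0034] spin -0.004 F [-0.7 -0.4  5.1] tip [0.5028 0.3063 0.0344] psi 0.9468 w 0.0161 [ 0.48  0.57  1.56 -0.    1.01  1.11]
```

View pics/a2.png

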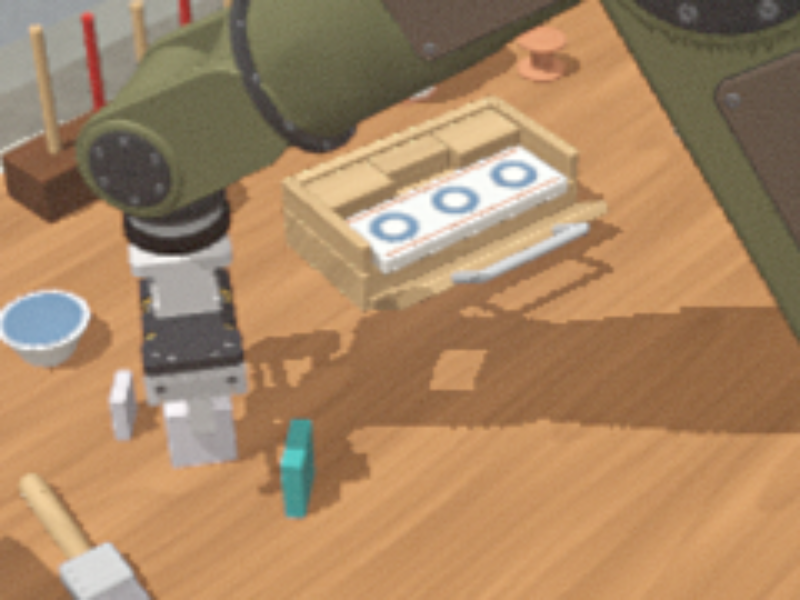

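jog_arm(
  rows=[
    {"gripper":0.0,"slide":[0,0,-0.03],"spin":0},
    {"gripper":0.0,"slide":[0,0,-0.075],"spin":0},
    {"gripper":0.0,"slide":[0,0,-0.105],"spin":0},
    {"gripper":0.0,"slide":[0,0,-0.105],"spin":0},
  ],
)

```text
time_s: 7.2
ee_pos: [0.503, 0.3064, 0.3422]
eef_rot: [3.138, -0.006, 0.947]
force: [1.4, 0.6, -0.9]
grip_width: 0.0156
grip_force: 25.0
```

```bash
cat > m2.py <<'E'
from fit import *
from go import *
Ps=[]
for c in('side','top'):
    im,d,W=cloud(c)
    if c=='side':save('a3.png',cv2.resize(im[120:300,150:390],(800,600)))
    L=loc(W.reshape(-1,3),BX,BY,BA);L=L[(abs(L[:,0])<.16)&(abs(L[:,1])<.14)&(L[:,2]>.012)&(L[:,2]<.1)]
    Ps.append(L)
for n,P in(('side',Ps[0]),('top',Ps[1]),('both',np.concatenate(Ps))):
    x0=np.array([0,0,0,-.037,0.002,0,.98])
    f=lambda p:rob(boxd(loc(P,*p[:3]),1,*p[3:]))
    r=minimize(f,x0,method='Nelder-Mead',options=dict(maxiter=3000,maxfev=3000,initial_simplex=x0+np.vstack([np.zeros(7),np.diag([.004,.004,.03,.006,.005,.03,.1])])))
    print(n,len(P),r.fun.round(5),np.round(r.x,4))
E
python3 m2.py; python3 - <<'E'
from go import *
go(*b2w(.0095,-.002),.145,1.392)
from fit import *
im,d,W=cloud('side');o=telemetry.get_obs();p=o['ee_pos'];a=o['eef_rot'][2]
P=W.reshape(-1,3);Q=P-[p[0],p[1],p[2]-.199];c,s=np.cos(a),np.sin(a)
T=np.stack([c*Q[:,0]+s*Q[:,1],s*Q[:,0]-c*Q[:,1],Q[:,2]],-1)
T=T[(abs(T[:,0])<.04)&(abs(T[:,1])<.03)&(T[:,2]>-.06)&(T[:,2]<-.004)]
f=lambda q:rob(sd(T-[q[0],q[1],0],[-.025,-.008,-q[2]],[.025,.008,.055-q[2]]),.005)
r=minimize(f,[.001,0,.033],method='Nelder-Mead',options=dict(initial_simplex=[[.001,0,.033],[.006,0,.033],[.001,.005,.033],[.001,0,.039]]));print(len(T),r.fun,r.x.round(4))
E
```

```text
side 3893 0.00144 [-1.000e-04 -2.000e-04 -6.000e-04 -3.730e-02  2.300e-03 -1.700e-03
  9.833e-01]
top 3793 0.00181 [ 7.000e-04 -1.200e-03  2.000e-04 -3.590e-02  4.100e-03 -2.200e-03
  9.864e-01]
both 7686 0.00164 [ 2.000e-04 -4.000e-04 -4.000e-04 -3.730e-02  2.600e-03 -2.700e-03
  9.835e-01]
t 7.3 slide [-0.2243  0.2631 -0.0066] spin -0.445 F [-0.1 -0.6 -1.7] tip [0.5025 0.3062 0.1384] psi 0.9468 w 0.0157 [ 0.48  0.44  1.48 -0.    1.21  1.11]
180 0.001230918189267745 [-0.     -0.0012  0.0315]
```

jog_arm(
  rows=[
    {"gripper":0.0,"slide":[-0.2245,0.2635,-0.007],"spin":-0.445},
    {"gripper":0.0,"slide":[-0.2245,0.2635,-0.007],"spin":-0.445},
    {"gripper":0.0,"slide":[-0.2245,0.2635,-0.007],"spin":-0.445},
    {"gripper":0.0,"slide":[-0.2245,0.2635,-0.007],"spin":-0.445},
    {"gripper":0.0,"slide":[-0.2245,0.2635,-0.007],"spin":-0.445},
    {"gripper":0.0,"slide":[-0.2245,0.2635,-0.007],"spin":-0.445},
    {"gripper":0.0,"slide":[-0.2245,0.2635,-0.007],"spin":-0.445},
    {"gripper":0.0,"slide":[-0.2245,0.2635,-0.007],"spin":-0.445},
  ],
)

```text
time_s: 8.15
ee_pos: [0.5858, -0.0345, 0.3427]
eef_rot: [-3.139, 0.001, 1.387]
force: [-0.8, -0.1, -1.5]
grip_width: 0.0159
grip_force: 25.0
```

```bash
python3 go.py b .010 -.001 .105 1.392
```

```text
t 8.15 slide [ 0.0056 -0.0011  0.0387] spin -0.005 F [-0.8 -0.1 -1.5] tip [ 0.5858 -0.0345  0.1437] psi 1.3873 w 0.0159 [-0.12  0.44  1.48 -0.    1.22  0.06]
```

Lower to just above the block tops, then check by camera.

jog_arm(
  rows=[
    {"gripper":0.0,"slide":[0.005,0.0,0.02],"spin":-0.005},
    {"gripper":0.0,"slide":[0.005,0.0,0.038],"spin":-0.005},
    {"gripper":0.0,"slide":[0.005,0.0,0.038],"spin":-0.005},
    {"gripper":0.0,"slide":[0.005,0.0,0.038],"spin":-0.005},
  ],
)

```text
time_s: 8.55
ee_pos: [0.5862, -0.0246, 0.3061]
eef_rot: [-3.14, 0.0, 1.397]
force: [0.4, 0.1, -0.3]
grip_width: 0.0156
grip_force: 25.0
```

```bash
python3 go.py b .010 -.001 .075 1.392; python3 - <<'E'
from h import *
im,d,W=cloud('side');save('a4.png',cv2.resize(im[140:260,200:360],(800,600)))
E
```

```text
t 8.55 slide [-0.0042  0.0002  0.0321] spin 0.005 F [ 0.4  0.1 -0.3] tip [ 0.5862 -0.0246  0.1071] psi 1.3971 w 0.0156 [-0.1   0.48  1.52  0.    1.15  0.07]
```

View pics/a4.png

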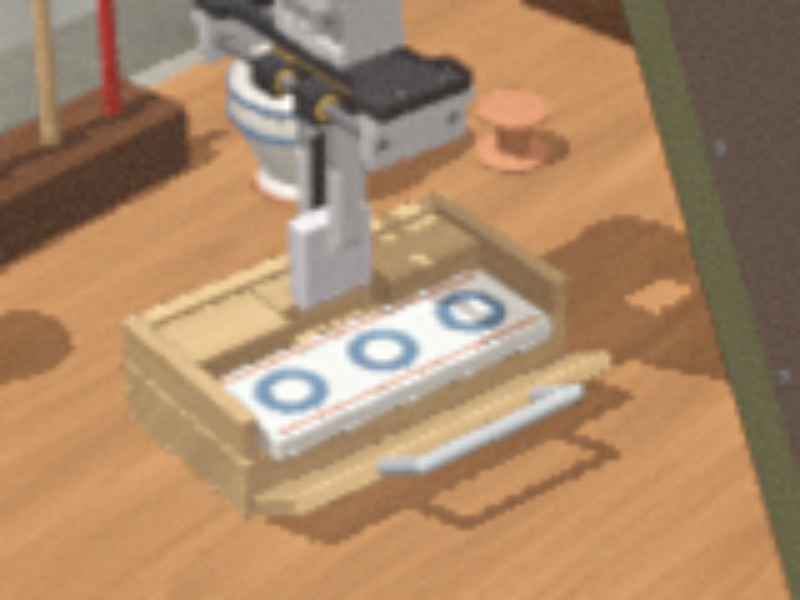

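jog_arm(
  rows=[
    {"gripper":0.0,"slide":[-0.004,0.0,0.005],"spin":0.005},
    {"gripper":0.0,"slide":[-0.004,0.0,0.012],"spin":0.005},
    {"gripper":0.0,"slide":[-0.004,0.0,0.018],"spin":0.005},
    {"gripper":0.0,"slide":[-0.004,0.0,0.024],"spin":0.005},
    {"gripper":0.0,"slide":[-0.004,0.0,0.028],"spin":0.005},
    {"gripper":0.0,"slide":[-0.004,0.0,0.031],"spin":0.005},
    {"gripper":0.0,"slide":[-0.004,0.0,0.033],"spin":0.005},
    {"gripper":0.0,"slide":[-0.004,0.0,0.033],"spin":0.005},
  ],
)

```text
time_s: 9.4
ee_pos: [0.5856, -0.0289, 0.2737]
eef_rot: [3.141, -0.0, 1.392]
force: [-1.4, -0.1, -0.7]
grip_width: 0.0158
grip_force: 25.0
```

```bash
python3 go.py b .010 -.001 .074 1.392; python3 m2.py
```

```text
t 9.4 slide [0.0002 0.0001 0.0007] spin -0.0 F [-1.4 -0.1 -0.7] tip [ 0.5856 -0.0289  0.0747] psi 1.3918 w 0.0158 [-0.11  0.51  1.54 -0.    1.08  0.07]
side 3807 0.00168 [-1.000e-04 -0.000e+00 -2.500e-03 -3.710e-02  2.400e-03 -1.300e-03
  9.796e-01]
top 1211 0.00166 [ 8.000e-04 -1.100e-03 -3.700e-03 -3.590e-02 -1.000e-04  1.660e-02
  9.827e-01]
both 5018 0.00169 [ 0.000e+00 -1.000e-04 -3.100e-03 -3.720e-02  2.200e-03 -6.000e-04
  9.798e-01]
```

jog_arm(
  rows=[
    {"gripper":0.0,"slide":[0,0.0,0.001],"spin":0},
    {"gripper":0.0,"slide":[0,0.0,0.002],"spin":0},
    {"gripper":0.0,"slide":[0,0.0,0.003],"spin":0},
    {"gripper":0.0,"slide":[0,0.0,0.003],"spin":0},
  ],
)

```text
time_s: 9.9
ee_pos: [0.5856, -0.0289, 0.2733]
eef_rot: [3.14, -0.0, 1.392]
force: [-10.2, 0.8, 25.3]
grip_width: 0.0159
grip_force: 25.1
```

jog_arm(
  rows=[
    {"gripper":0.0,"slide":[0,0.0,-0.002],"spin":0},
    {"gripper":0.032,"slide":[0,0.0,-0.002],"spin":0},
    {"gripper":0.032,"slide":[0,0.0,-0.002],"spin":0},
    {"gripper":0.032,"slide":[0,0.0,-0.002],"spin":0},
    {"gripper":0.032,"slide":[0,0.0,-0.002],"spin":0},
    {"gripper":0.032,"slide":[0,0.0,-0.02],"spin":0},
    {"gripper":0.032,"slide":[0,0.0,-0.06],"spin":0},
    {"gripper":0.032,"slide":[0,0.0,-0.09],"spin":0},
  ],
)

```text
time_s: 10.7
ee_pos: [0.5856, -0.0289, 0.3623]
eef_rot: [3.141, -0.0, 1.392]
force: [0.6, -0.0, -0.4]
grip_width: 0.0323
grip_force: 0.0
```

```bash
cat > sp.py <<'E'
from fit import *
from go import *
for c in ('side','top'):
    im,d,W=cloud(c);L=loc(W.reshape(-1,3),BX,BY,BA);L=L[(abs(L[:,0]-.01)<.03)&(abs(L[:,1])<.034)&(L[:,2]>.058)&(L[:,2]<.105)]
    L=L[(L[:,2]>.068)|(L[:,0]<.015)]
    if len(L)<20: print(c,len(L));continue
    f=lambda q:rob(sd(loc(L,*q[:3]),[-.008,-.025,q[3]-.055],[.008,.025,q[3]]),.005)
    x0=np.array([.01,0,0,.095]);r=minimize(f,x0,method='Nelder-Mead',options=dict(initial_simplex=x0+np.vstack([np.zeros(4),np.diag([.005,.005,.1,.006])])));print(c,len(L),r.fun,r.x.round(4))
    if c=='side':save('a5.png',cv2.resize(im[140:260,200:360],(800,600)))
E
python3 sp.py; python3 m2.py; python3 go.py b -.1405 0 .1 1.392
```

```text
side 222 0.0015223496006079923 [0.0099 0.0023 0.0209 0.0958]
top 0
side 3897 0.00173 [ 2.000e-04  1.000e-04 -1.700e-03 -3.720e-02  2.300e-03  1.300e-03
  9.852e-01]
top 1064 0.00164 [ 9.000e-04 -1.200e-03 -1.200e-03 -3.620e-02  2.500e-03  1.110e-02
  9.696e-01]
both 4961 0.00173 [ 3.000e-04 -1.000e-04 -1.600e-03 -3.730e-02  2.300e-03  1.400e-03
  9.816e-01]
t 10.9 slide [ 0.0012 -0.1503  0.0616] spin -0.0 F [0.4 0.5 0.1] tip [ 0.5854 -0.0289  0.1616] psi 1.3918 w 0.0319 [-0.11  0.42  1.47  0.    1.26  0.07]
```

View pics/a5.png

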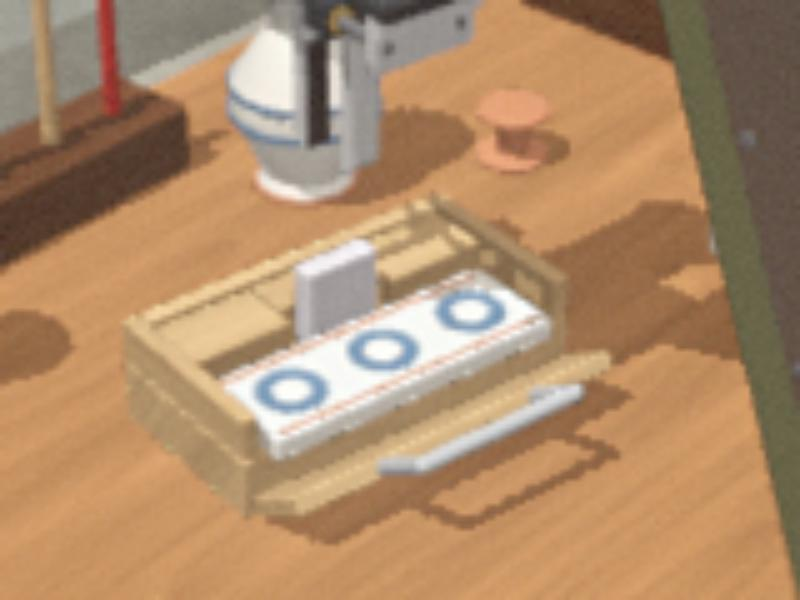

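jog_arm(
  squeeze=10,
  rows=[
    {"gripper":0.035,"slide":[0.001,-0.05,0.0],"spin":0},
    {"gripper":0.035,"slide":[0.001,-0.1,0.0],"spin":0},
    {"gripper":0.035,"slide":[0.001,-0.15,0.03],"spin":0},
    {"gripper":0.035,"slide":[0.001,-0.15,0.06],"spin":0},
    {"gripper":0.035,"slide":[0.001,-0.15,0.06],"spin":0},
    {"gripper":0.035,"slide":[0.001,-0.15,0.06],"spin":0},
  ],
)

```text
time_s: 11.5
ee_pos: [0.4387, -0.0013, 0.3007]
eef_rot: [-3.14, 0.0, 1.392]
force: [0.7, -0.1, 1.0]
grip_width: 0.0349
grip_force: 0.0
```

```bash
python3 go.py b -.140 0 .044 1.392; python3 fl.py 2>/dev/null|head -7
```

```text
t 11.5 slide [ 0.0002 -0.0005  0.0577] spin -0.0 F [ 0.7 -0.1  1. ] tip [ 0.4387 -0.0013  0.1017] psi 1.3918 w 0.0349 [-0.09  0.18  1.94  0.    1.03  0.09]
side 358 [(np.float64(0.00209), np.float64(0.99)), (np.float64(0.0021), np.float64(1.0)), (np.float64(0.00212), np.float64(0.98)), (np.float64(0.00218), np.float64(0.97))]
-0.16 1 [0.064 0.064 0.064]
-0.15 112 [0.058 0.062 0.065]
-0.14 12 [0.058 0.062 0.063]
-0.13 25 [0.054 0.107 0.114]
-0.12 22 [0.037 0.044 0.111]
-0.11 95 [0.035 0.04  0.043]
```

jog_arm(
  squeeze=12,
  rows=[
    {"gripper":0.035,"slide":[0.0,-0.001,0.03],"spin":0},
    {"gripper":0.035,"slide":[0.0,-0.001,0.057],"spin":0},
    {"gripper":0.035,"slide":[0.0,-0.001,0.057],"spin":0},
    {"gripper":0.0,"slide":[0.0,-0.001,0.057],"spin":0},
    {"gripper":0.0,"slide":[0.0,-0.001,0.057],"spin":0},
    {"gripper":0.0,"slide":[0.0,-0.001,0.057],"spin":0},
    {"gripper":0.0,"slide":[0.0,-0.001,0.057],"spin":0},
  ],
)

```text
time_s: 12.3
ee_pos: [0.4371, -0.001, 0.2446]
eef_rot: [3.141, -0.0, 1.392]
force: [-4.6, 0.6, 9.3]
grip_width: 0.0097
grip_force: 12.0
```

```bash
python3 - <<'E'
from go import *
from fit import loc
o=telemetry.get_obs();p=o['ee_pos'];l=loc(p[None],BX,BY,BA)[0];print(l-[0,0,.199],o['force'],o['grip_width'])
x0=None
for f in(.98,.9,.8,.7,.6,.5,.4,.3,.25,.2,.15,.1,.05):
    c,s=np.cos(f),np.sin(f);x=-.0625-.006*c-.09*s;z=.015-.006*s+.09*c
    if x0 is None:x0,z0=x,z
    print(f,round(x-x0,4),round(z0-z,4))
E
```

```text
[-1.41098649e-01 -1.29412169e-04  4.55655592e-02] [-4.58521741  0.6377262   9.34161896] 0.009650194850123408
0.98 0.0 0.0
0.9 0.0039 -0.0061
0.8 0.0093 -0.0133
0.7 0.0155 -0.0198
0.6 0.0223 -0.0257
0.5 0.0297 -0.031
0.4 0.0375 -0.0354
0.3 0.0458 -0.0391
0.25 0.05 -0.0406
0.2 0.0543 -0.0419
0.15 0.0587 -0.0429
0.1 0.0631 -0.0438
0.05 0.0676 -0.0444
```

jog_arm(
  rows=[
    {"gripper":0.0,"slide":[0.0,0.004,-0.006],"spin":0},
    {"gripper":0.0,"slide":[0.0,0.0095,-0.0135],"spin":0},
    {"gripper":0.0,"slide":[0.0,0.0155,-0.02],"spin":0},
    {"gripper":0.0,"slide":[0.0,0.0225,-0.026],"spin":0},
    {"gripper":0.0,"slide":[0.0,0.03,-0.031],"spin":0},
    {"gripper":0.0,"slide":[0.0,0.0375,-0.0355],"spin":0},
    {"gripper":0.0,"slide":[0.0,0.0375,-0.0355],"spin":0},
  ],
)

```text
time_s: 13.0
ee_pos: [0.4746, -0.0078, 0.2808]
eef_rot: [3.14, -0.0, 1.392]
force: [-7.0, 0.1, 14.0]
grip_width: 0.0096
grip_force: 12.0
```

```bash
python3 go.py b -.1035 0 .081 1.392; python3 m2.py
```

```text
t 13.0 slide [ 0.0002 -0.0005  0.0008] spin -0.0 F [-7.   0.1 14. ] tip [ 0.4746 -0.0078  0.0818] psi 1.3918 w 0.0096 [-0.09  0.28  1.86 -0.    1.    0.09]
side 2994 0.00184 [-2.000e-04 -2.000e-04 -3.300e-03 -3.650e-02  2.300e-03 -2.000e-03
  3.877e-01]
top 2197 0.00189 [ 6.000e-04 -1.200e-03 -8.300e-03 -3.900e-02 -1.000e-04  1.450e-02
  3.887e-01]
both 5191 0.00187 [ 0.000e+00 -3.000e-04 -7.000e-04 -3.520e-02  2.300e-03  1.460e-02
  3.881e-01]
```

jog_arm(
  rows=[
    {"gripper":0.0,"slide":[0.0,0.002,-0.002],"spin":0},
    {"gripper":0.0,"slide":[0.0,0.005,-0.0035],"spin":0},
    {"gripper":0.0,"slide":[0.0,0.0085,-0.005],"spin":0},
    {"gripper":0.0,"slide":[0.0,0.0105,-0.0055],"spin":0},
    {"gripper":0.0,"slide":[0.0,0.0125,-0.0062],"spin":0},
    {"gripper":0.0,"slide":[0.0,0.0148,-0.0068],"spin":0},
    {"gripper":0.0,"slide":[0.0,0.0168,-0.0075],"spin":0},
    {"gripper":0.0,"slide":[0.0,0.0168,-0.0075],"spin":0},
  ],
)

```text
time_s: 13.9
ee_pos: [0.4909, -0.0108, 0.2873]
eef_rot: [3.141, 0.0, 1.392]
force: [-4.0, -0.1, 6.8]
grip_width: 0.0096
grip_force: 12.0
```

```bash
python3 go.py b -.0867 0 .0875 1.392; python3 m2.py; python3 sp.py
```

```text
t 13.9 slide [ 0.0002 -0.0002  0.0008] spin -0.0 F [-4.  -0.1  6.8] tip [ 0.4909 -0.0108  0.0883] psi 1.3918 w 0.0096 [-0.1   0.31  1.81 -0.    1.03  0.08]
side 2986 0.0018 [-0.0005 -0.0002 -0.0011 -0.0294  0.0019 -0.001   0.1899]
top 1843 0.00195 [ 7.0000e-04 -1.1000e-03 -2.0000e-03 -3.3400e-02  1.0000e-04  1.6000e-03
  1.0423e+00]
both 4829 0.00179 [-1.000e-04 -3.000e-04 -1.000e-03 -3.000e-02  1.000e-04 -3.800e-03
  1.985e-01]
side 221 0.0015417433882919272 [ 0.0101  0.0023 -0.051   0.0958]
top 12
```

jog_arm(
  rows=[
    {"gripper":0.0,"slide":[0.0,0.0015,-0.0008],"spin":0},
    {"gripper":0.0,"slide":[0.0,0.003,-0.0011],"spin":0},
    {"gripper":0.0,"slide":[0.0,0.0044,-0.0015],"spin":0},
    {"gripper":0.0,"slide":[0.0,0.0055,-0.0018],"spin":0},
    {"gripper":0.0,"slide":[0.0,0.0055,-0.0018],"spin":0},
    {"gripper":0.0,"slide":[0.0,0.0055,-0.0018],"spin":0},
  ],
)

```text
time_s: 14.7
ee_pos: [0.4961, -0.0117, 0.2885]
eef_rot: [3.141, 0.0, 1.392]
force: [-2.6, -1.5, 3.5]
grip_width: 0.0094
grip_force: 12.0
```

```bash
python3 go.py b -.0812 0 .0895 1.392; python3 m2.py; python3 sp.py
```

```text
t 14.7 slide [ 0.0002 -0.      0.    ] spin -0.0 F [-2.6 -1.5  3.5] tip [ 0.4961 -0.0117  0.0895] psi 1.3918 w 0.0094 [-0.1   0.32  1.79 -0.    1.03  0.08]
side 2987 0.00186 [-5.000e-04 -1.000e-04 -1.100e-03 -2.680e-02  2.700e-03  3.430e-02
  1.316e-01]
top 1725 0.00191 [ 8.000e-04 -1.100e-03 -1.500e-03 -3.150e-02  2.000e-04  2.000e-04
  9.799e-01]
both 4712 0.00182 [-1.000e-04 -3.000e-04 -2.000e-04 -3.020e-02  3.000e-03 -1.400e-03
  1.426e-01]
side 228 0.001426402744889508 [ 0.0122  0.0019 -0.0139  0.0956]
top 12
```

jog_arm(
  rows=[
    {"gripper":0.0,"slide":[0.0,0.0007,-0.0002],"spin":0},
    {"gripper":0.0,"slide":[0.0,0.0014,-0.0004],"spin":0},
    {"gripper":0.0,"slide":[0.0,0.002,-0.0006],"spin":0},
    {"gripper":0.0,"slide":[0.0,0.002,-0.0006],"spin":0},
    {"gripper":0.0,"slide":[0.0,0.002,-0.0006],"spin":0},
  ],
)

```text
time_s: 15.4
ee_pos: [0.4979, -0.0121, 0.289]
eef_rot: [-3.141, 0.0, 1.392]
force: [-3.8, -0.6, 3.7]
grip_width: 0.0096
grip_force: 12.0
```

jog_arm(
  rows=[
    {"gripper":0.0,"slide":[0.0,0.0007,-0.0002],"spin":0},
    {"gripper":0.0,"slide":[0.0,0.0014,-0.0004],"spin":0},
    {"gripper":0.0,"slide":[0.0,0.002,-0.0005],"spin":0},
    {"gripper":0.0,"slide":[0.0,0.002,-0.0005],"spin":0},
    {"gripper":0.0,"slide":[0.0,0.002,-0.0005],"spin":0},
  ],
)

```text
time_s: 15.9
ee_pos: [0.4996, -0.0123, 0.2893]
eef_rot: [-3.14, 0.0, 1.392]
force: [-9.9, -1.0, 4.2]
grip_width: 0.0095
grip_force: 12.0
```

```bash
python3 m2.py; python3 sp.py; python3 - <<'E'
from h import *
from fit import loc
from go import *
from fit import *
for c in('side','top'):
    im,d,W=cloud(c);L=loc(W.reshape(-1,3),BX,BY,BA);L=L[(L[:,0]>-.055)&(L[:,0]<-.008)&(abs(L[:,1])<.09)&(abs(L[:,2]-.054)<.008)]
    print(c,len(L),np.linalg.lstsq(np.c_[L[:,:2],np.ones(len(L))],L[:,2],rcond=None)[0].round(4))
E
python3 go.py b -.0812 0 .0895 1.392
```

```text
side 2996 0.00264 [-6.00e-04 -3.00e-04  0.00e+00 -4.26e-02  1.38e-02 -1.90e-03  6.79e-01]
top 1650 0.00192 [ 8.000e-04 -1.200e-03 -6.000e-04 -3.090e-02  3.400e-03 -3.200e-03
  6.747e-01]
both 4646 0.00182 [-1.000e-04 -3.000e-04 -6.000e-04 -2.950e-02  3.000e-03 -1.100e-03
  1.046e-01]
side 212 0.0013799700660929108 [0.0125 0.002  0.0129 0.0953]
top 3
side 356 [ 0.0049 -0.      0.0554]
top 74 [-0.0672  0.0002  0.053 ]
t 16.2 slide [ 0.0002 -0.0036  0.0008] spin -0.0 F [-9.8 -0.6  5. ] tip [ 0.4996 -0.0124  0.0903] psi 1.3918 w 0.0094 [-0.1   0.32  1.78  0.    1.04  0.08]
```

View pics/a5.png

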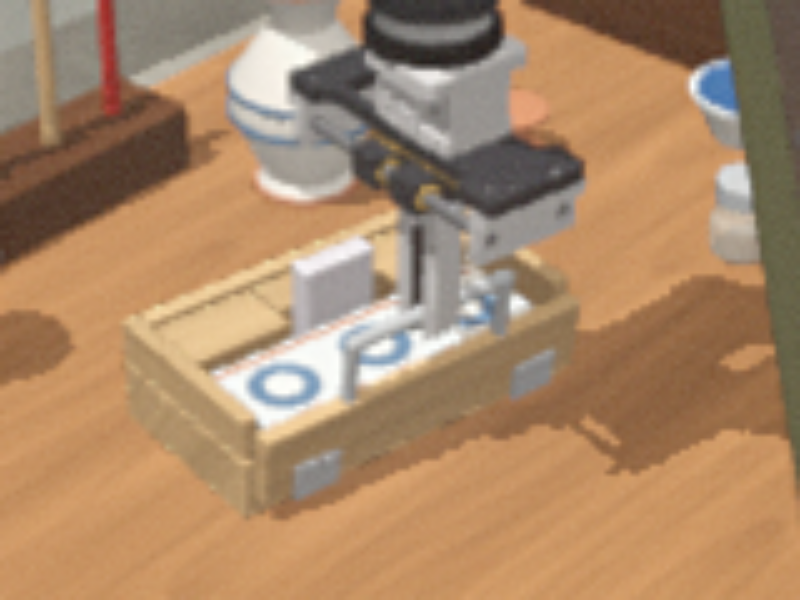

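```bash
python3 -c "
from station import workorder,telemetry
print(telemetry.get_obs()['force']);print(workorder.hand_in())"
```

```text
[-9.79909637 -0.58823575  5.02820848]
the job is handed in; nothing more can be done
None
```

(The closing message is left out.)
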